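Rinse the dropping rod and start its cap on the stain bottle

ROBOT

A 6-joint arm with a two-finger parallel gripper is mounted at the origin on the work surface. World frame = base frame: x ahead of the robot, y to its left, z up, the work surface at z = 0. Lengths are in m, angles in rad, forces in N, time in s.
With the tool pointing down it reaches from about 0.375 to 0.825 m from the base axis. Payload 5.5 kg.
Tool frame: the origin (TCP) lies at the very end of the fingers, on their centre line; the grasp point (between the pads) lies 19 mm behind it (robot.pinch_z is the distance from the TCP to the grasp point, in m); z points along the fingers, y is the direction in which the jaws open and shut (so a half turn about z gives the same grasp; the last joint's range is limited). The gripper opens to 85 mm and grips with 20 to 120 N. Pads are 22 mm wide; open, the fingers measure 114 mm over their backs; the gripper's body (76 mm by 85 mm) begins 54 mm behind the grasp point. The pads swing forward as they close: fully open they stand 13 mm farther back than shut.
Start: joints at [1.104, 0.314, -0.047, 1.21, 0, 1.571], TCP at [0.27, 0.536, 0.231] pointing down, gripper open.
Joint ranges: [-2.67, 2.67], [-0.69, 1.73], [-1.03, 1.25], [-2.08, 2.16], [-1.42, 1.45], [-3.14, 3.14]. Speed limits (rad/s): [2.39, 2.39, 3.01, 3.14, 3.14, 3.14].

INTERFACE

Orientations are given as a unit quaternion [x, y, z, w].
In Python, from bench import robot gives the robot as it stands.
- The arm moves only by the tool send_rows, never from a script. Its argument "targets" is a list of rows, each an object with "offset": the shift along the tool's x, y, z in m, a list of three; "twist": the turn about the tool's z in rad; "fingers": the finger opening in m, from 0 to 0.0854. In form: [{"offset": [dx, dy, dz], "twist": twist, "fingers": fingers}, ...]. A call has 1 to 20 rows; each row is the pose to reach, as a shift and turn from the pose commanded when the call began, along the tool's axes at that moment; what a row does not reach only later rows make up. A row lasts 1/12 s, in which the tool goes at most 41.7 mm and 7.16 degrees, less where a joint would pass 70% of its speed; a pose out of reach is approached as far as the arm can. A call with a gripper value outside its range is refused whole. The fingers move at their own pace and stop on an object; "newtons" is the grip in N (left out, the last holds). Time passes only in rows, so rows that repeat a pose let the fingers close. It gives the time, the measured TCP pose, the force and the opening at its end, in the units of the state.
- robot.get_state(): the state, without advancing time (a new reading comes with each control period).
- robot.read_camera(name): name is "scene" or "side" or "wrist"; returns (picture, depth): 420x560x3 uint8, red, green, blue; 420x560 float32, m along the optical axis (not along the pixel's ray), 0 where there is no reading.
- robot.calibration(name): a dict with "intrinsics" (3x3 intrinsics, pixels), "pose" (4x4, takes a point from camera to world coordinates); the wrist camera has in their place "mount" (4x4, takes a point from camera to tool coordinates, whose origin is the TCP and whose axes are the flange's). Camera axes: x right, y down, z forward; pixel columns grow to the right and rows downward; lengths in m; the calibration is good to about 2 mm. A picture is of the moment at which its call begins: read the wrist's pose just before it. calibration takes no time and is no camera call.
- robot.hand_in(): hands the job in, once; it reports no verdict.
The state is a dict: "t": time; "joint_positions": joint angles; "joint_velocities": joint speeds; "effort": joint torques, N m; "tool_pos": TCP position; "eef_rot": TCP orientation; "ft_force": force on the tool from outside, world axes, zero at the start; "ft_torque": the same for the moment, N m; "opening": finger opening in m.
Only numpy, scipy, OpenCV 4.12 (cv2) and the standard library are available. Lean on these libraries where they do the work, as an engineer would, in place of code of your own. Each camera call takes 0.05 s, during which the arm holds its last target.

TASK

The blue screw cap of the amber stain bottle, with its dropping rod, hangs in the white rest: pick it up, dip the rod a good 2 cm below the rim of the rinse beaker and draw it out again. Then set the cap on the bottle's mouth, turn it backward (anticlockwise seen from above) until you feel the thread drop, then forward (clockwise) about one full turn. Finish while still holding the cap there, gripped and square on the neck, started but not run down tight; do not knock the beaker or the other things about, and do not drop the cap.

Things in the scene. Friction and masses are not known exactly. Their poses are not given: they have to be found in the camera images.
- cap: Loose blue screw cap, 60 g: solid round head 46 mm across, 28 to 42 mm above the skirt edge (grip it there, any yaw), over a hollow skirt 45 mm across (40 inside). Origin: on the axis at the skirt edge, the cap's lowest edge; z up; x along the white stripe across the head. It starts with the skirt edge on the rest, the rod through the hole: lift it over 65 mm to clear.
- cap_mark (a point): One end of the white stripe that crosses the cap's flat top: 19 mm from the axis along the cap's x, 42 mm above the skirt edge. The cap's inside thread (right-handed, two starts half a turn apart, 9 mm per turn) has its two lower ends under the two ends of the stripe.
- rod_tip (a point): Lowest end of the white dropping rod (6 mm thick, 8 mm ball end), on the cap's axis 60 mm below the skirt edge.
- rest: White bridge of sheet metal, fixed: top 120 x 76 mm at 80 mm above the bench, 5 mm thick, on two legs; the rod hangs in the 19 mm hole at its middle. Origin: on the bench under that hole; z up, x along the long side.
- beaker: Loose clear glass rinse beaker with a white band, 75 mm high, 60 mm wide (65 at the lip, 55 inside), inner floor 5 mm above the bench, 110 g. Origin: centre of its underside.
- beaker_rim (a point): Centre of the beaker's mouth, 75 mm above the bench.
- bottle: Amber stain bottle, 66 mm square, held in a weighted stand (base 130 x 110 mm): it neither moves nor turns. Shoulder at 92 to 99 mm, then a round neck 29 mm across (21 inside; tapers to 25 at the lip) with a 36 mm thread: right-handed, two starts, 9 mm per turn. Origin: on the neck's axis at bench height; z up; x and -x point to the threads' upper ends and to two white pips on the shoulder.
- bottle_mouth (a point): Centre of the bottle's lip, 130 mm above the bench. A cap on the thread rises as it turns anticlockwise, till the stripe meets the line of the pips (every half turn), skirt edge 6.5 mm below the lip; there it drops 4.5 mm if let down. Clockwise from there it engages: 20 mm below the lip after one turn, bottom at 28. Play 1.3 mm sideways, 1.4 lengthwise; turns easily; butts if lifted as it engages.
- wash_bottle: Bystander: white bottle with red cap, 64 mm wide, 150 mm high.
- petri_dish: Bystander: clear dish, 92 mm wide, 16 mm high.
- slide_box: Bystander: green slide box, 100 x 200 x 43 mm.
- tissue_box: Bystander: cardboard box of lens tissue, 112 x 122 x 50 mm.
- objective_case: Bystander: clear round objective case, 47 mm wide, 55 mm high.
- oil_bottle: Bystander: small amber bottle with a black cap, 32 mm wide, 55 mm high.
- forceps: Bystander: steel forceps lying flat, 120 mm long.
Not all that is in view belongs to the job. Leave any black, red or turquoise look-alike of the beaker alone.

How it is judged:
On the way, in this order (a step that is already met when the one before it is completed fails the run):
1. the rod tip is dipped in the beaker, at least 15 mm below its rim (z of rod_tip in the frame of beaker between 0 and 0.06 m and horizontal distance between rod_tip and beaker_rim below 0.03 m), for 0.1 s.
2. the rod tip is out of the beaker, clear above its rim (z of rod_tip in the frame of beaker above 0.08 m), for 0.05 s.
3. the cap rests on the bottle's thread, turned back to the crest, its stripe less than 60 degrees short of the line of the pips (horizontal distance between cap and bottle_mouth below 0.003 m and angle between cap's own z axis and vertical below 0.12 rad and z of cap in the frame of bottle between 0.1222 and 0.1265 m and contact force between cap and bottle above 0.1 N and ((x of cap_mark in the frame of bottle above 0.0095 m and y of cap_mark in the frame of bottle below 0.00285 m) or (x of cap_mark in the frame of bottle below -0.0095 m and y of cap_mark in the frame of bottle above -0.00285 m))), for 0.05 s.
4. turned back past the thread ends, the cap sinks off them (stripe from 24 degrees short of the pips to 50 degrees past them) (horizontal distance between cap and bottle_mouth below 0.003 m and angle between cap's own z axis and vertical below 0.12 rad and z of cap in the frame of bottle between 0.1206 and 0.1221 m and ((x of cap_mark in the frame of bottle above 0.01216 m and y of cap_mark in the frame of bottle above -0.0076 m) or (x of cap_mark in the frame of bottle below -0.01216 m and y of cap_mark in the frame of bottle below 0.0076 m))).
5. there the cap has dropped onto the next thread (horizontal distance between cap and bottle_mouth below 0.003 m and angle between cap's own z axis and vertical below 0.12 rad and z of cap in the frame of bottle between 0.1175 and 0.12055 m and ((x of cap_mark in the frame of bottle above 0.00494 m and y of cap_mark in the frame of bottle above -0.0095 m) or (x of cap_mark in the frame of bottle below -0.00494 m and y of cap_mark in the frame of bottle below 0.0095 m))), for 0.05 s.
At the end, for the whole second after the job is handed in: Cap gripped (over 1.5 N), at rest, upright within 0.12 rad, within 3 mm of the neck axis, about one turn past the drop: skirt edge 17.1 to 23.5 mm below the lip (0.7 to 1.4 turns); beaker upright (horizontal distance between cap and bottle_mouth below 0.003 m and angle between cap's own z axis and vertical below 0.12 rad and z of cap in the frame of bottle between 0.1065 and 0.1129 m and contact force between the fingers and cap above 1.5 N and linear speed of cap below 0.02 m/s and angular speed of cap below 0.2 rad/s and angle between beaker's own z axis and vertical below 0.1 rad); the arm keeps its last pose, push and grip.
It fails at once if the cap is dropped (skirt edge lower than 50 mm above the bench) (height (world z) of cap below 0.05 m).
It fails at once if the beaker is pushed more than 40 mm or tipped more than 0.35 rad (distance of beaker from where it was at the start of the episode above 0.04 m or angle between beaker's own z axis and vertical above 0.35 rad).
It fails at once if a bystander is moved more than 30 mm (distance of any of wash_bottle, petri_dish, slide_box, tissue_box, objective_case, oil_bottle, forceps from where it was at the start of the episode above 0.03 m).
It also fails if it takes over 72 s, if anything falls off the work surface, if the arm or the gripper's body presses on something with over 40 N, if the wrist force passes 120 N, or if a joint passes its speed limit or range.

## Working session

There is one attempt and no reset: what is moved stays moved. The work goes in short steps, Python scripts to look and compute and a tool call to move; the robot and the scene stay as the last step left them, time stands still between calls to the robot, and variables do not carry over. Pictures are saved under pics/ and viewed, and the job is handed in when it is done.

Besides the shell and the picture viewer there is one more tool, called after "Emit:" as name([rows], argument=value, ...), one row to a line, values as JSON. send_rows: Moves the arm, as the interface text tells. Its arguments: {"type":"object","properties":{"targets":{"type":"array","items":{"type":"object","properties":{"offset":{"type":"array","items":{"type":"number"}},"twist":{"type":"number"},"fingers":{"type":"number"}}}},"newtons":{"type":"number"}},"required":["targets"]}

```bash
ls; mkdir -p pics; cat > h.py <<'E'
import numpy as np, cv2
from bench import robot
from scipy.spatial.transform import Rotation as R
def ray(name,u,v,T=None):
    c=robot.calibration(name);K=np.array(c["intrinsics"])
    P=np.array(c["pose"]) if "pose" in c else T@np.array(c["mount"])
    d=P[:3,:3]@np.linalg.inv(K)@np.array([u,v,1.]);return P[:3,3],d
def onz(name,u,v,z,T=None):
    o,d=ray(name,u,v,T);return o+d*(z-o[2])/d[2]
def toolT(s=None):
    s=s or robot.get_state();T=np.eye(4);T[:3,:3]=R.from_quat(s["eef_rot"]).as_matrix();T[:3,3]=s["tool_pos"];return T
def cloud(name,dep,T=None):
    c=robot.calibration(name);K=np.array(c["intrinsics"]);P=np.array(c["pose"]) if "pose" in c else T@np.array(c["mount"])
    v,u=np.mgrid[:420,:560];p=np.stack([(u-K[0,2])/K[0,0]*dep,(v-K[1,2])/K[1,1]*dep,dep],-1)
    return p@P[:3,:3].T+P[:3,3]
E
python3 - <<'E'
from h import *
s=robot.get_state();print(s)
T=toolT(s)
for n in ["scene","side","wrist"]:
    a,d=robot.read_camera(n);cv2.imwrite(f"pics/{n}0.png",a[...,::-1]);np.save(f"pics/{n}0.npy",d);np.save(f"pics/{n}0c.npy",a)
    print(n,robot.calibration(n))
E
```

```text
pics
{'t': 0.0, 'joint_positions': array([ 1.10402686e+00,  3.14204532e-01, -4.80384777e-02,  1.21018328e+00,
        2.26852031e-05,  1.57080901e+00]), 'joint_velocities': array([-0.00046471, -0.00093168,  0.00116127, -0.00054918, -0.00013433,
       -0.00017182]), 'effort': array([ 2.49928489e-04, -5.39582133e+01,  3.39752913e+01,  1.89106038e-02,
        1.06062528e-04,  6.08692318e-06]), 'tool_pos': array([0.26974874, 0.53532968, 0.23046523]), 'eef_rot': array([ 2.31277917e-01,  9.72887383e-01, -7.90266923e-04, -1.99512852e-04]), 'ft_force': array([-0.67334577, -0.22054524,  0.26271702]), 'ft_torque': array([-0.03213488, -0.01055798, -0.01266437]), 'opening': 0.08511777014480724}
scene {'intrinsics': array([[508.71606408,   0.        , 262.25393085],
       [  0.        , 508.71606408, 204.97689197],
       [  0.        ,   0.        ,   1.        ]]), 'pose': array([[ 0.46527275,  0.70655167, -0.53320353,  1.32545697],
       [ 0.88498837, -0.38342492,  0.26416076, -0.38123708],
       [-0.0178003 , -0.59478573, -0.80368718,  1.19444236],
       [ 0.        ,  0.        ,  0.   
[... 278 characters left out ...]
25342172, -0.64033961,  0.72508111, -0.97741132],
       [ 0.01804525, -0.75254833, -0.65828974,  0.97835873],
       [ 0.        ,  0.        ,  0.        ,  1.        ]])}
wrist {'intrinsics': array([[314.39002665,   0.        , 281.72960517],
       [  0.        , 314.39002665, 208.88915915],
       [  0.        ,   0.        ,   1.        ]]), 'mount': array([[ 3.74887296e-04, -9.50112035e-01, -3.11908609e-01,
         7.91332770e-02],
       [ 9.99999859e-01,  4.73830658e-04, -2.41432795e-04,
         5.42772880e-04],
       [ 3.77180066e-04, -3.11908475e-01,  9.50112078e-01,
        -1.42339172e-01],
       [ 0.00000000e+00,  0.00000000e+00,  0.00000000e+00,
         1.00000000e+00]])}
```

View pics/scene0.png

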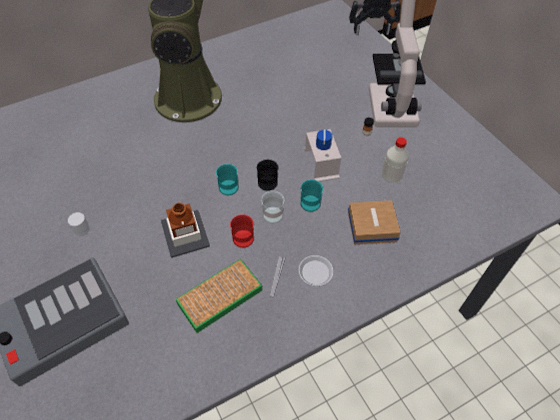

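View pics/side0.png

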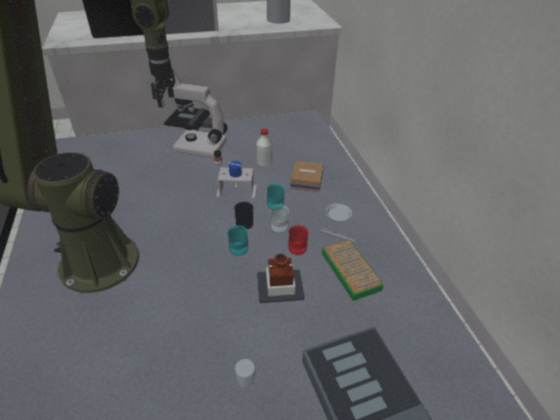

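View pics/wrist0.png

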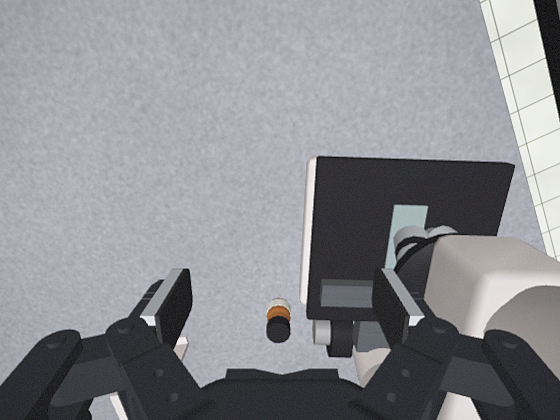

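Scene view: the cap on its rest is at about (323,140), the clear beaker at (272,207) and the amber bottle at (182,222). There are look-alikes at (228,180), (268,175), (311,195) and (243,231). In the wrist view only the oil bottle (278,322) and the microscope show.

```bash
python3 - <<'E'
from h import *
for n in ["scene","side"]:
    a=np.load(f"pics/{n}0c.npy");d=np.load(f"pics/{n}0.npy");p=cloud(n,d)
    r,g,b=[a[...,i].astype(int) for i in range(3)]
    m=(b>r+60)&(b>g+40)
    k,l,st,c=cv2.connectedComponentsWithStats(m.astype(np.uint8))
    for i in range(1,k):
        if st[i,4]>15:
            q=p[l==i];print(n,"blue",st[i],c[i],np.median(q,0),q[:,2].max())
            t=q[q[:,2]>np.percentile(q[:,2],95)-.004];print(t.mean(0),len(t))
    m=(r>g+40)&(b<60)&(r>60)
    k,l,st,c=cv2.connectedComponentsWithStats(m.astype(np.uint8))
    for i in range(1,k):
        if st[i,4]>60:
            q=p[l==i];print(n,"amber",st[i],c[i],np.median(q,0),q[:,2].max())
crops={"scene":[(290,110,70,80),(240,175,70,60),(150,185,70,75)],"side":[(205,150,60,60),(250,195,60,60),(245,240,75,70)]}
for n in crops:
    a=np.load(f"pics/{n}0c.npy")[...,::-1]
    ims=[cv2.resize(a[y:y+75,x:x+75],(390,390),interpolation=cv2.INTER_CUBIC) for x,y,_,_ in crops[n]]
    cv2.imwrite(f"pics/z{n}.png",cv2.resize(np.hstack(ims[:2]),(780,390))); cv2.imwrite(f"pics/zb{n}.png",ims[2])
E
```

```text
scene blue [316 130  16  20 235] [323.45957447 139.2893617 ] [0.48222372 0.24163965 0.1182591 ] 0.12709124897891932
[0.47685074 0.24696359 0.12318404] 83
scene amber [396 138  10  10  84] [400.54761905 142.39285714] [0.62245147 0.40499863 0.14770837] 0.15438223729038048
scene amber [167 203  28  27 439] [180.08200456 216.29384966] [ 0.53031979 -0.23128162  0.09413505] 1.1944423588142994
scene amber [231 215  23  33 614] [242.05863192 230.53908795] [ 0.60781276 -0.0905875   0.042978  ] 1.1944423588142994
scene amber [  6 350  13  14 108] [ 11.97222222 356.61111111] [ 0.68451238 -0.71339026  0.06422944] 0.07224095972261346
side blue [229 161  12  13  68] [233.85294118 165.55882353] [0.46838478 0.23970156 0.12168762] 0.9783587295103257
[0.4678118  0.21627794 0.14380228] 41
side amber [289 226  19  29 470] [297.44893617 239.39148936] [ 0.60783807 -0.10352818  0.04852975] 0.9783587295103257
side amber [270 265  15  11  97] [276.39175258 270.90721649] [ 0.50054823 -0.24472628  0.09374313] 0.1008231001765405
```

View pics/zscene.png

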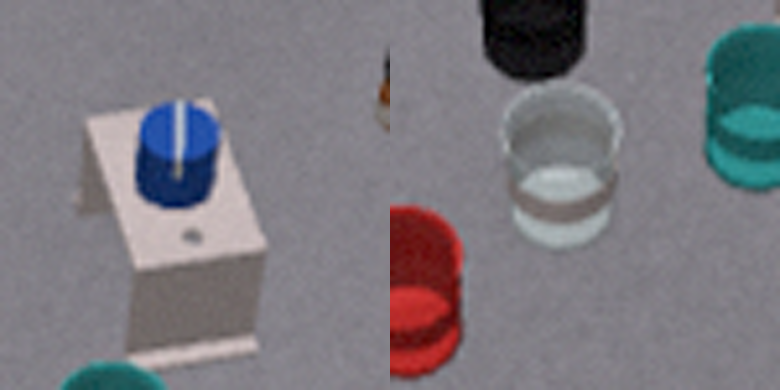

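View pics/zside.png

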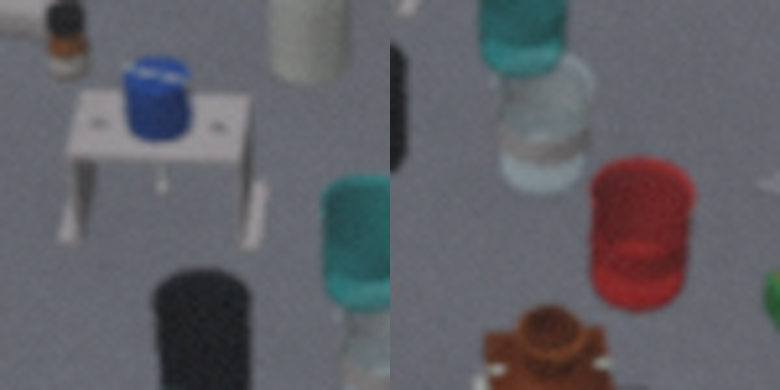

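View pics/zbscene.png

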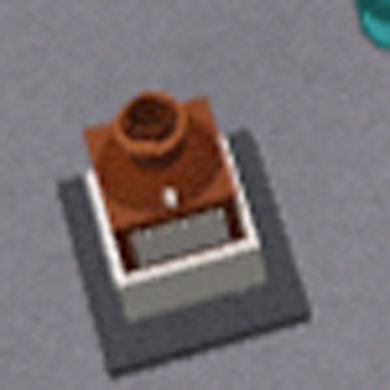

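```bash
python3 - <<'E'
from h import *
f=lambda x,y,o:(o[0]+x/5.2,o[1]+y/5.2)
for nm,n,p,z in [("cap","scene",f(178,131,(290,110)),.127),("cap","side",f(157,72,(205,150)),.127),
 ("stripe a","scene",f(180,102,(290,110)),.127),("stripe b","scene",f(179,160,(290,110)),.127),
 ("str a","side",f(131,70,(205,150)),.127),("str b","side",f(184,80,(205,150)),.127),
 ("beak","scene",f(173,131,(240,175)),.075),("beak base","scene",f(171,205,(240,175)),.005),
 ("beak","side",f(547-390,87,(250,195)),.075),
 ("bot","scene",f(151,122,(150,185)),.130),("bot","side",f(553-390,332,(250,195)),.130),
 ("pip","scene",f(170,197,(150,185)),.099),("pipL","side",f(490-390,370,(250,195)),.099),("pipR","side",f(608-390,358,(250,195)),.099)]:
    print(nm,n,onz(n,*p,z).round(4))
E
```

```text
cap scene [0.4803 0.2445 0.127 ]
cap side [0.4745 0.2425 0.127 ]
stripe a scene [0.4616 0.2574 0.127 ]
stripe b scene [0.4994 0.2333 0.127 ]
str a side [0.4577 0.2488 0.127 ]
str b side [0.4906 0.229  0.127 ]
beak scene [0.5827 0.021  0.075 ]
beak base scene [0.5807 0.0208 0.005 ]
beak side [0.5802 0.0139 0.075 ]
bot scene [ 0.526  -0.2268  0.13  ]
bot side [ 0.517  -0.2354  0.13  ]
pip scene [ 0.5509 -0.2316  0.099 ]
pipL side [ 0.4852 -0.2267  0.099 ]
pipR side [ 0.5487 -0.2335  0.099 ]
```

View pics/zbside.png

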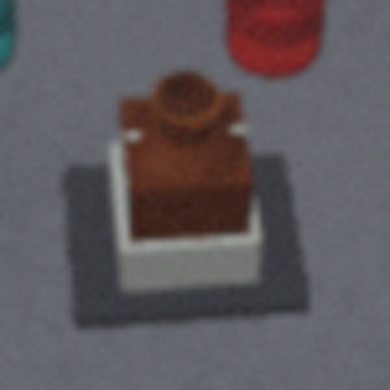

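Emit:
send_rows([
  {"offset": [-0.035, -0.018, 0], "twist": 0, "fingers": 0.085},
  {"offset": [-0.07, -0.036, 0], "twist": 0, "fingers": 0.085},
  {"offset": [-0.105, -0.054, 0], "twist": -0.1, "fingers": 0.085},
  {"offset": [-0.14, -0.072, 0], "twist": -0.2, "fingers": 0.085},
  {"offset": [-0.175, -0.09, 0], "twist": -0.3, "fingers": 0.085},
  {"offset": [-0.21, -0.11, 0], "twist": -0.4, "fingers": 0.085},
  {"offset": [-0.245, -0.128, 0], "twist": -0.5, "fingers": 0.085},
  {"offset": [-0.28, -0.146, 0], "twist": -0.6, "fingers": 0.085},
  {"offset": [-0.318, -0.166, 0], "twist": -0.7, "fingers": 0.085},
  {"offset": [-0.318, -0.166, 0], "twist": -0.7, "fingers": 0.085},
])

```text
t: 0.98
tool_pos: [0.4826, 0.2391, 0.2311]
eef_rot: [-0.115, 0.993, -0.001, 0.001]
ft_force: [-0.7, 0.3, 0.4]
opening: 0.085
```

```bash
python3 - <<'E'
from h import *
s=robot.get_state();print(s["joint_positions"],s["tool_pos"],s["ft_force"],s["t"]);T=toolT(s);print(np.degrees(np.arctan2(T[1,0],T[0,0])))
E
```

```text
[ 0.46192884  0.19778014 -0.19807342  1.17467496 -0.00318476  0.23052477] [0.48255018 0.23906203 0.2311258 ] [-0.73535125  0.27116562  0.38680409] 0.9833
-166.7414613645826
```

Emit:
send_rows([
  {"offset": [0, 0, 0], "twist": -0.12, "fingers": 0.085},
  {"offset": [0, 0, 0], "twist": -0.24, "fingers": 0.085},
  {"offset": [0, 0, 0], "twist": -0.36, "fingers": 0.085},
  {"offset": [0, 0, 0], "twist": -0.48, "fingers": 0.085},
  {"offset": [0, 0, 0], "twist": -0.6, "fingers": 0.085},
  {"offset": [0, 0, 0], "twist": -0.72, "fingers": 0.085},
  {"offset": [0, 0, 0], "twist": -0.84, "fingers": 0.085},
  {"offset": [0, 0, 0], "twist": -0.96, "fingers": 0.085},
  {"offset": [0, 0, 0], "twist": -1.08, "fingers": 0.085},
  {"offset": [0, 0, 0], "twist": -1.2, "fingers": 0.085},
  {"offset": [0, 0, 0], "twist": -1.32, "fingers": 0.085},
  {"offset": [0, 0, 0], "twist": -1.44, "fingers": 0.085},
  {"offset": [0, 0, 0], "twist": -1.56, "fingers": 0.085},
  {"offset": [0, 0, 0], "twist": -1.64, "fingers": 0.085},
  {"offset": [0, 0, 0], "twist": -1.64, "fingers": 0.085},
  {"offset": [0, 0, 0], "twist": -1.64, "fingers": 0.085},
])

```text
t: 2.32
tool_pos: [0.479, 0.2446, 0.2311]
eef_rot: [0.805, -0.594, -0.0, 0.0]
ft_force: [0.5, -0.1, -0.7]
opening: 0.085
```

```bash
cat > look.py <<'E'
from h import *
import sys
def look(tag):
    s=robot.get_state();T=toolT(s);a,d=robot.read_camera("wrist")
    cv2.imwrite(f"pics/w{tag}.png",a[...,::-1]);np.save(f"pics/w{tag}.npy",a);np.save(f"pics/w{tag}d.npy",d);np.save(f"pics/w{tag}T.npy",T)
    print(s["t"],s["tool_pos"].round(4),"J1,J6",s["joint_positions"][[0,5]].round(3),"yawx",np.degrees(np.arctan2(T[1,0],T[0,0])).round(2),"F",s["ft_force"].round(2),"open",round(s["opening"],4))
    return a,d,T
if __name__=="__main__": look(sys.argv[1])
E
python3 look.py 1
```

```text
2.3167 [0.479  0.2446 0.2311] J1,J6 [ 0.472 -1.398] yawx -72.82 F [ 0.5  -0.08 -0.67] open 0.085
```

View pics/w1.png

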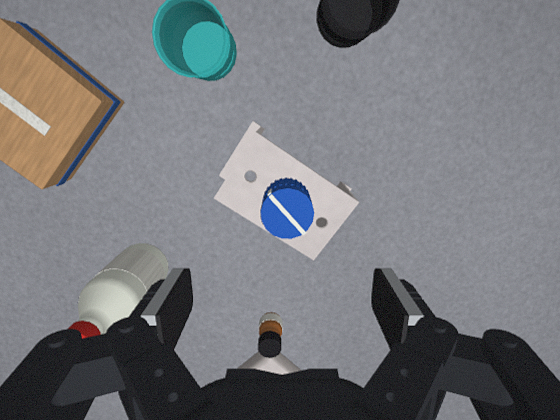

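Wrist view: the cap top is centred near (288,213), with the stripe running from (269,194) to (306,235). The rest lies beneath it.

```bash
python3 - <<'E'
from h import *
a=np.load("pics/w1.npy").astype(int);T=np.load("pics/w1T.npy")
r,g,b=a[...,0],a[...,1],a[...,2]
m=((b>r+60)&(b>150)).astype(np.uint8)
m[:150]=0;m[260:]=0
m=cv2.morphologyEx(m,cv2.MORPH_CLOSE,np.ones((9,9)))
c=max(cv2.findContours(m,0,1)[0],key=cv2.contourArea)
e=cv2.fitEllipse(c);print(e,b[m>0].min())
print("cap",onz("wrist",*e[0],.127,T).round(4), "left/right width", [onz("wrist",e[0][0]+k*e[1][0]/2,e[0][1],.127,T).round(4) for k in(-1,1)])
w=((r>150)&(m>0)).astype(np.uint8);w=cv2.erode(w,np.ones((2,2)))
ys,xs=np.nonzero(w);l=cv2.fitLine(np.c_[xs,ys].astype(np.float32),2,0,.01,.01).ravel();print(l,len(xs))
p=onz("wrist",l[2]-15*l[0],l[3]-15*l[1],.127,T);q=onz("wrist",l[2]+15*l[0],l[3]+15*l[1],.127,T);print("stripe deg",np.degrees(np.arctan2(*(q-p)[1::-1])), "mid",onz("wrist",l[2],l[3],.127,T))
E
```

```text
((286.8879699707031, 212.27149963378906), (50.87822341918945, 52.07892990112305), 63.74479293823242) 89
cap [0.4747 0.2469 0.127 ] left/right width [array([0.4948, 0.2531, 0.127 ]), array([0.4546, 0.2407, 0.127 ])]
[  0.66853184   0.7436835  286.22696    213.63829   ] 141
stripe deg 147.70621274815798 mid [0.47488952 0.24822693 0.127     ]
```

```bash
python3 - <<'E'
from h import *
T=np.load("pics/w1T.npy");d=np.load("pics/w1d.npy");p=cloud("wrist",d,T)
for u,v in [(275,215),(300,210),(287,195),(287,230),(240,190),(320,240),(200,300)]: print(u,v,d[v,u],p[v,u].round(4))
q=p[150:260,230:340].reshape(-1,3);t=q[(q[:,2]>.119)&(q[:,2]<.14)];print(len(t),t.mean(0),t.min(0),t.max(0),(np.percentile(t,[1,99],axis=0)))
a=np.load("pics/w1.npy");cv2.imwrite("pics/z1.png",cv2.resize(a[160:260,230:340,::-1],None,fx=6,fy=6))
E
```

```text
275 215 0.26658034 [0.483  0.2539 0.1217]
300 210 0.26478532 [0.4642 0.2433 0.1221]
287 195 0.26093647 [0.4786 0.2341 0.1219]
287 230 0.27172118 [0.4691 0.2643 0.1209]
240 190 0.30311975 [0.5192 0.2538 0.0797]
320 240 0.3197952 [0.428  0.2806 0.0794]
200 300 0.43447673 [ 5.360e-01  4.452e-01 -3.000e-04]
2154 [0.474271   0.2489674  0.12163133] [0.45127614 0.2266223  0.11902047] [0.49658708 0.27263179 0.12359947] [[0.45293992 0.22804444 0.11986291]
 [0.49534049 0.27056705 0.12325828]]
```

View pics/z1.png

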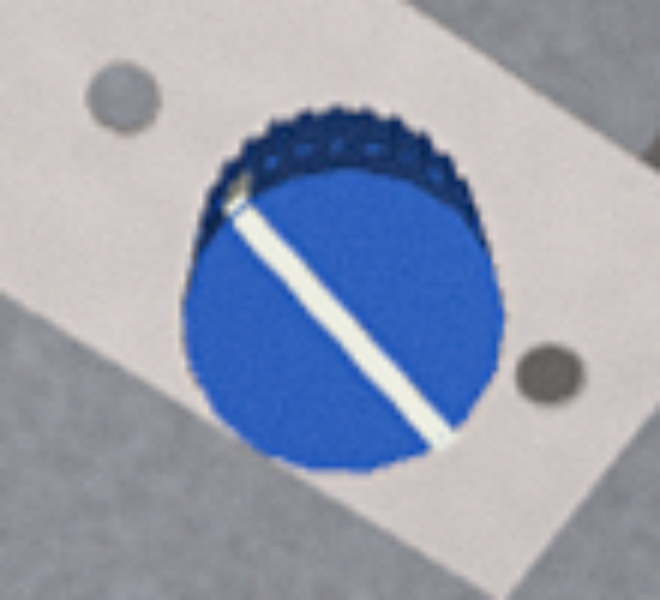

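```bash
python3 - <<'E'
from h import *
T=np.load("pics/w1T.npy")
c=onz("wrist",287.3,213.2,.122,T);print(c)
print("scene",onz("scene",324.2,135.2,.122),"side",onz("side",205+157/5.2,150+72/5.2,.122))
print("tool delta",T[:3,:3].T@(c-T[:3,3]))
d=np.load("pics/w1d.npy");print(np.median(cloud("wrist",d,T)[300:330,180:230,2]))
E
```

```text
[0.47355539 0.24920742 0.122     ]
scene [0.47632477 0.24735239 0.122     ] side [0.47551687 0.24963732 0.122     ]
tool delta [-0.00596545  0.00375835  0.10907743]
-0.0003329129867360725
```

Emit:
send_rows([
  {"offset": [-0.005, 0.003, 0.03], "twist": 0, "fingers": 0.085},
  {"offset": [-0.005, 0.003, 0.06], "twist": 0, "fingers": 0.085},
  {"offset": [-0.005, 0.003, 0.09], "twist": 0, "fingers": 0.085},
  {"offset": [-0.005, 0.003, 0.115], "twist": 0, "fingers": 0.085},
  {"offset": [-0.005, 0.003, 0.135], "twist": 0, "fingers": 0.085},
  {"offset": [-0.005, 0.003, 0.135], "twist": 0, "fingers": 0.085},
  {"offset": [-0.005, 0.003, 0.135], "twist": 0, "fingers": 0.085},
  {"offset": [-0.005, 0.003, 0.135], "twist": 0, "fingers": 0.085},
], newtons=50)

```text
t: 3.03
tool_pos: [0.4756, 0.2487, 0.0975]
eef_rot: [0.805, -0.593, 0.0, -0.001]
ft_force: [-0.1, -0.3, 0.0]
opening: 0.085
```

```bash
python3 look.py 2
```

```text
3.0333 [0.4756 0.2487 0.0975] J1,J6 [ 0.482 -1.391] yawx -72.72 F [-0.14 -0.28  0.01] open 0.085
```

View pics/w2.png

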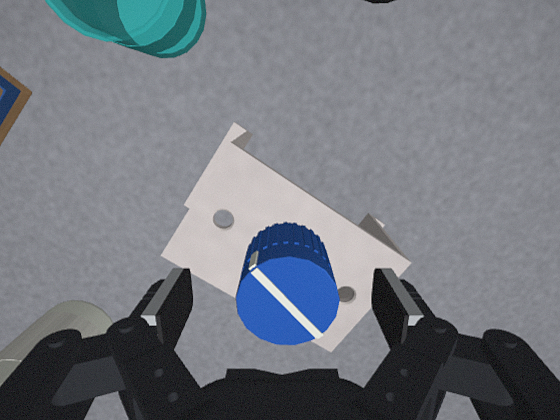

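The cap sits between the open fingers, its top centred near (288,298) and the finger midline near column 282.

```bash
python3 - <<'E'
from h import *
a=np.load("pics/w2.npy").astype(int);T=np.load("pics/w2T.npy")
r,g,b=a[...,0],a[...,1],a[...,2]
m=((b>r+60)&(b>150)).astype(np.uint8)
m[:200]=0;m=cv2.morphologyEx(m,cv2.MORPH_CLOSE,np.ones((15,15)))
c=max(cv2.findContours(m,0,1)[0],key=cv2.contourArea)
e=cv2.fitEllipse(c);print(e)
p=onz("wrist",*e[0],.122,T);print(p,T[:3,:3].T@(p-T[:3,3]))
E
```

```text
((287.0164794921875, 294.3450927734375), (100.48929595947266, 102.28248596191406), 22.09925079345703)
[0.47516541 0.2457424  0.122     ] [ 0.00271912  0.00131168 -0.02450473]
```

Emit:
send_rows([
  {"offset": [0.001, 0.0015, 0.001], "twist": 0, "fingers": 0.085},
  {"offset": [0.001, 0.0015, 0.001], "twist": 0, "fingers": 0.07},
  {"offset": [0.001, 0.0015, 0.001], "twist": 0, "fingers": 0.06},
  {"offset": [0.001, 0.0015, 0.001], "twist": 0, "fingers": 0.05},
  {"offset": [0.001, 0.0015, 0.001], "twist": 0, "fingers": 0.03},
  {"offset": [0.001, 0.0015, 0.001], "twist": 0, "fingers": 0.03},
  {"offset": [0.001, 0.0015, 0.001], "twist": 0, "fingers": 0.03},
  {"offset": [0.001, 0.0015, 0.001], "twist": 0, "fingers": 0.03},
  {"offset": [0.001, 0.0015, 0.001], "twist": 0, "fingers": 0.03},
  {"offset": [0.001, 0.0015, 0.001], "twist": 0, "fingers": 0.03},
], newtons=50)

```text
t: 3.92
tool_pos: [0.4741, 0.2471, 0.0961]
eef_rot: [0.806, -0.593, 0.0, -0.0]
ft_force: [-1.0, -0.9, 6.3]
opening: 0.0442
```

```bash
python3 look.py 3
```

```text
3.9167 [0.4741 0.2471 0.0961] J1,J6 [ 0.48  -1.393] yawx -72.68 F [-0.98 -0.92  6.25] open 0.0442
```

View pics/w3.png

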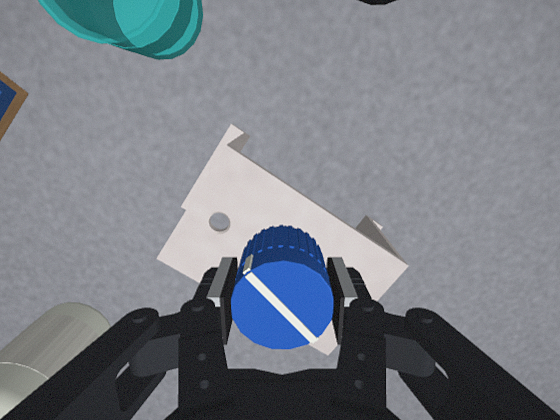

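Emit:
send_rows([
  {"offset": [0, 0, -0.01], "twist": 0, "fingers": 0.03},
  {"offset": [0, 0, -0.03], "twist": 0, "fingers": 0.03},
  {"offset": [0, 0, -0.055], "twist": 0, "fingers": 0.03},
  {"offset": [0, 0, -0.08], "twist": 0, "fingers": 0.03},
  {"offset": [0, 0, -0.105], "twist": 0, "fingers": 0.03},
  {"offset": [0, 0, -0.13], "twist": 0, "fingers": 0.03},
  {"offset": [0.02, -0.003, -0.135], "twist": 0, "fingers": 0.03},
  {"offset": [0.045, -0.006, -0.135], "twist": 0, "fingers": 0.03},
  {"offset": [0.075, -0.01, -0.135], "twist": 0, "fingers": 0.03},
  {"offset": [0.1, -0.014, -0.135], "twist": 0, "fingers": 0.03},
  {"offset": [0.13, -0.018, -0.135], "twist": 0, "fingers": 0.03},
  {"offset": [0.155, -0.021, -0.135], "twist": 0, "fingers": 0.03},
  {"offset": [0.18, -0.025, -0.135], "twist": 0, "fingers": 0.03},
  {"offset": [0.205, -0.028, -0.135], "twist": 0, "fingers": 0.03},
  {"offset": [0.23, -0.032, -0.135], "twist": 0, "fingers": 0.03},
  {"offset": [0.249, -0.034, -0.135], "twist": 0, "fingers": 0.03},
  {"offset": [0.249, -0.034, -0.135], "twist": 0, "fingers": 0.03},
  {"offset": [0.249, -0.034, -0.135], "twist": 0, "fingers": 0.03},
  {"offset": [0.249, -0.034, -0.135], "twist": 0, "fingers": 0.03},
])

```text
t: 5.55
tool_pos: [0.5801, 0.0197, 0.2305]
eef_rot: [0.806, -0.593, -0.0, -0.0]
ft_force: [0.0, 1.4, -1.6]
opening: 0.0445
```

```bash
python3 look.py 4; python3 - <<'E'
from h import *
for n in ["scene","side"]:
    a,d=robot.read_camera(n);cv2.imwrite(f"pics/{n}4.png",a[...,::-1]);np.save(f"pics/{n}4c.npy",a)
a=cv2.imread("pics/side4.png");b=cv2.imread("pics/scene4.png")
cv2.imwrite("pics/z4.png",np.hstack([cv2.resize(a[120:260,220:350],(390,420)),cv2.resize(b[120:260,210:340],(390,420))]))
E
```

```text
5.55 [0.5801 0.0197 0.2305] J1,J6 [ 0.034 -1.839] yawx -72.68 F [ 0.03  1.42 -1.59] open 0.0445
```

View pics/w4.png

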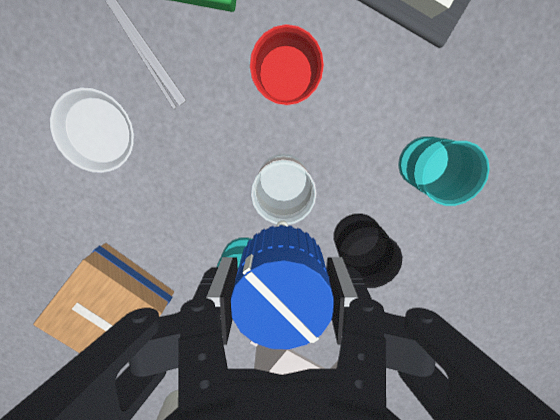

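View pics/z4.png

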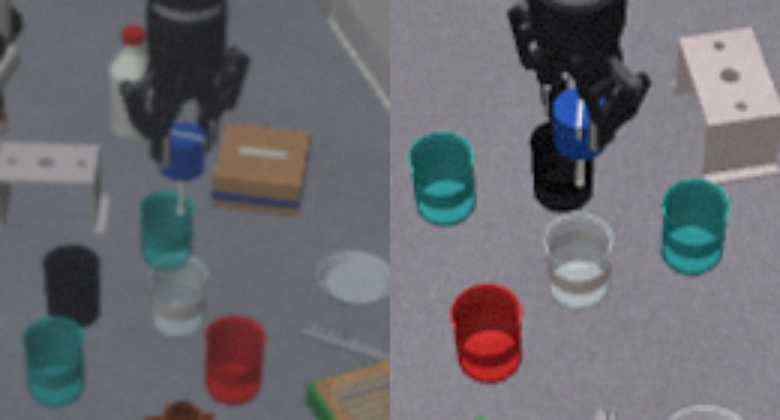

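```bash
python3 - <<'E'
from h import *
T=np.load("pics/w4T.npy")
p=onz("wrist",284,191,.075,T);print("beaker",p.round(4),"side fit",onz("side",220+180/3,120+281/3,.075).round(4), (T[:3,:3].T@(p-T[:3,3])).round(4))
# cap centre in tool
a=np.load("pics/w4.npy").astype(int);r,g,b=a[...,0],a[...,1],a[...,2]
m=((b>r+60)&(b>150)).astype(np.uint8);m[:230]=0
k=cv2.morphologyEx(m,cv2.MORPH_CLOSE,np.ones((15,15)))
c=max(cv2.findContours(k,0,1)[0],key=cv2.contourArea);e=cv2.fitEllipse(c);print(e,cv2.boundingRect(c))
zt=T[2,3]+.026
q=onz("wrist",283,305,zt,T);print("cap in tool",(T[:3,:3].T@(q-T[:3,3])).round(4))
w=((r>170)&(g>170)&(cv2.erode(k,np.ones((5,5)))>0)).astype(np.uint8)
ys,xs=np.nonzero(w);l=cv2.fitLine(np.c_[xs,ys].astype(np.float32),2,0,.01,.01).ravel();print(l,len(xs))
P=onz("wrist",l[2]-30*l[0],l[3]-30*l[1],zt,T);Q=onz("wrist",l[2]+30*l[0],l[3]+30*l[1],zt,T);D=T[:3,:3].T@(Q-P)
print("stripe world",np.degrees(np.arctan2(*(Q-P)[1::-1])),"mid in tool",(T[:3,:3].T@((P+Q)/2-T[:3,3])).round(4))
E
```

```text
beaker [0.5791 0.0184 0.075 ] side fit [0.5771 0.0048 0.075 ] [0.0011 0.0013 0.1555]
((278.90545654296875, 294.89727783203125), (99.77684020996094, 115.72221374511719), 138.9940948486328) (226, 240, 107, 109)
cap in tool [-0.0016 -0.0004 -0.026 ]
[  0.70179945   0.71237457 276.93195    303.33508   ] 764
stripe world 147.32987587284362 mid in tool [-0.0011 -0.0028 -0.026 ]
```

Emit:
send_rows([
  {"offset": [0.001, 0.001, 0.02], "twist": 0, "fingers": 0.03},
  {"offset": [0.001, 0.001, 0.045], "twist": 0, "fingers": 0.03},
  {"offset": [0.001, 0.001, 0.07], "twist": 0, "fingers": 0.03},
  {"offset": [0.001, 0.001, 0.095], "twist": 0, "fingers": 0.03},
  {"offset": [0.001, 0.001, 0.112], "twist": 0, "fingers": 0.03},
  {"offset": [0.001, 0.001, 0.112], "twist": 0, "fingers": 0.03},
  {"offset": [0.001, 0.001, 0.112], "twist": 0, "fingers": 0.03},
  {"offset": [0.001, 0.001, 0.112], "twist": 0, "fingers": 0.03},
  {"offset": [0.001, 0.001, 0.112], "twist": 0, "fingers": 0.03},
  {"offset": [0.001, 0.001, 0.112], "twist": 0, "fingers": 0.03},
])

```text
t: 6.53
tool_pos: [0.5809, 0.0183, 0.1199]
eef_rot: [0.806, -0.592, 0.001, -0.001]
ft_force: [-0.3, -0.5, 0.8]
opening: 0.0442
```

```bash
python3 - <<'E'
from h import *
s=robot.get_state();print(s["tool_pos"],s["ft_force"])
a,d=robot.read_camera("scene");cv2.imwrite("pics/dip.png",cv2.resize(a[140:260,210:340,::-1],(520,480)))
a,d=robot.read_camera("side");cv2.imwrite("pics/dip2.png",cv2.resize(a[150:260,220:350,::-1],(520,440)))
E
```

```text
[0.58092009 0.01829392 0.1199133 ] [-0.26253717 -0.45028532  0.80111377]
```

View pics/dip.png

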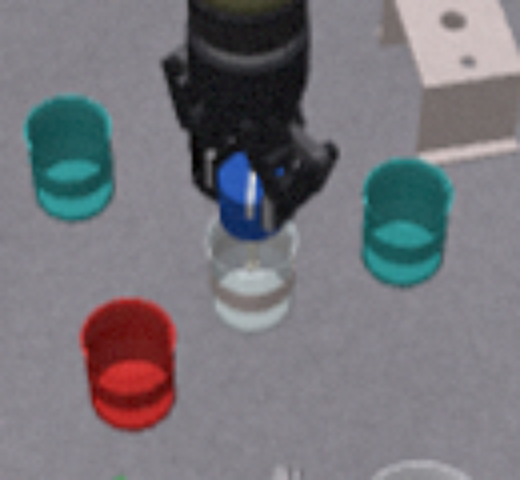

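View pics/dip2.png

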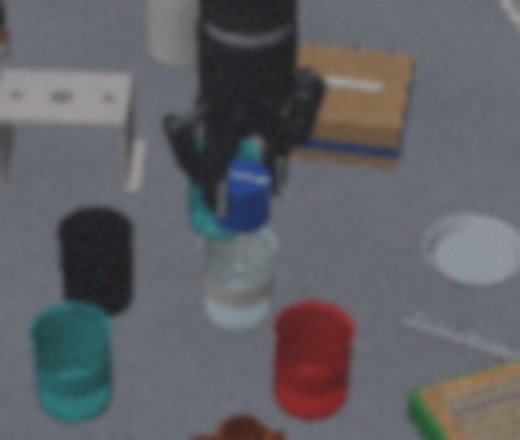

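The scene and side views both show the rod inside the clear beaker, which still stands upright. I'll draw it out and approach the bottle.

Emit:
send_rows([
  {"offset": [0, 0, -0.02], "twist": 0, "fingers": 0.03},
  {"offset": [0, 0, -0.045], "twist": 0, "fingers": 0.03},
  {"offset": [0, 0, -0.07], "twist": 0, "fingers": 0.03},
  {"offset": [0, 0, -0.095], "twist": 0, "fingers": 0.03},
  {"offset": [0, 0, -0.115], "twist": 0, "fingers": 0.03},
  {"offset": [0.005, 0.005, -0.12], "twist": 0, "fingers": 0.03},
  {"offset": [0.025, 0.02, -0.12], "twist": 0, "fingers": 0.03},
  {"offset": [0.045, 0.037, -0.12], "twist": 0, "fingers": 0.03},
  {"offset": [0.065, 0.053, -0.12], "twist": 0, "fingers": 0.03},
  {"offset": [0.085, 0.069, -0.12], "twist": 0, "fingers": 0.03},
  {"offset": [0.105, 0.085, -0.12], "twist": 0, "fingers": 0.03},
  {"offset": [0.125, 0.102, -0.12], "twist": 0, "fingers": 0.03},
  {"offset": [0.145, 0.118, -0.12], "twist": 0, "fingers": 0.03},
  {"offset": [0.16, 0.13, -0.12], "twist": 0, "fingers": 0.03},
  {"offset": [0.16, 0.13, -0.12], "twist": 0, "fingers": 0.03},
  {"offset": [0.16, 0.13, -0.12], "twist": 0, "fingers": 0.03},
  {"offset": [0.16, 0.13, -0.12], "twist": 0, "fingers": 0.03},
])

```text
t: 8.05
tool_pos: [0.503, -0.1731, 0.2378]
eef_rot: [0.805, -0.593, -0.0, -0.0]
ft_force: [0.3, 0.6, -0.6]
opening: 0.0444
```

```bash
python3 look.py 5; python3 - <<'E'
import cv2
a=cv2.imread("pics/w5.png");cv2.imwrite("pics/z5.png",cv2.resize(a[60:240,180:400],None,fx=3,fy=3))
E
```

```text
8.05 [ 0.503  -0.1731  0.2378] J1,J6 [-0.332 -2.205] yawx -72.69 F [ 0.31  0.56 -0.6 ] open 0.0444
```

View pics/w5.png

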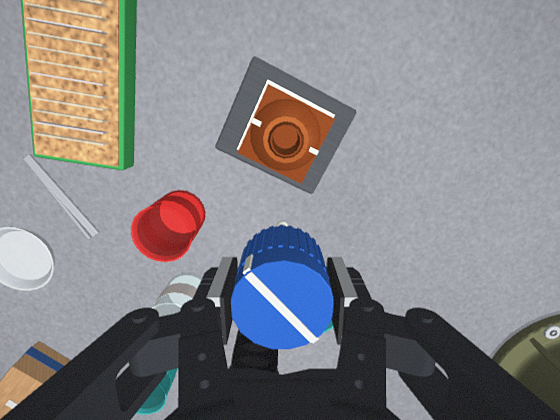

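View pics/z5.png

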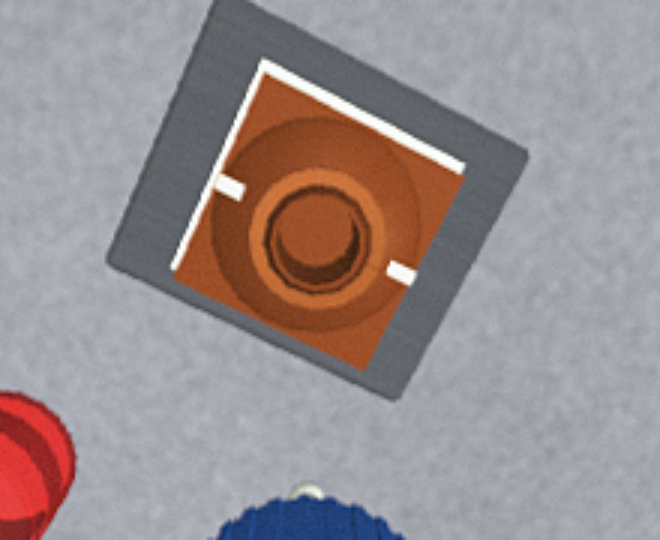

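Wrist view: the bottle mouth is centred near (285.8,139.5) and the pips are at (256,122) and (314,151). The rod's ball end peeks out at (283,223).

```bash
python3 - <<'E'
from h import *
T=np.load("pics/w5T.npy");d=np.load("pics/w5d.npy");p=cloud("wrist",d,T)
c=onz("wrist",285.8,139.5,.13,T);P=onz("wrist",256.3,122.3,.1,T);Q=onz("wrist",313.7,150.7,.1,T)
print("mouth",c,"pip mid",(P+Q)/2,"ang",np.degrees(np.arctan2(*(P-Q)[1::-1])),"len",np.linalg.norm(P-Q))
print("depth z at lip ring",[p[int(60+y/3),int(180+x/3)].round(4) for x,y in[(255,238),(378,238),(317,175),(317,300),(229,187),(401,272)]])
print("tool delta",(T[:3,:3].T@(c-T[:3,3])).round(4))
t=onz("wrist",283.3,223.3,T[2,3]-.074,T);print("rod tip tool",(T[:3,:3].T@(t-T[:3,3])).round(4))
q=onz("wrist",283,305,T[2,3]+.026,T);print("cap in tool",(T[:3,:3].T@(q-T[:3,3])).round(4))
for n,o in[("scene",(179,208.8)),("side",(285.4,253.9-0))]:print(onz(n,*o,.13))
E
```

```text
mouth [ 0.51732724 -0.22653387  0.13      ] pip mid [ 0.51711307 -0.22595534  0.1       ] ang -8.47402839798858 len 0.05568767983108973
depth z at lip ring [array([ 0.5332, -0.2209,  0.1192]), array([ 0.5014, -0.2309,  0.1207]), array([ 0.5226, -0.2415,  0.1228]), array([ 0.5126, -0.2097,  0.1213]), array([ 0.5452, -0.2299,  0.0956]), array([ 0.4896, -0.2217,  0.0942])]
tool delta [0.0553 0.0022 0.1078]
rod tip tool [-0.0018  0.0002  0.074 ]
cap in tool [-0.0016 -0.0004 -0.026 ]
[ 0.52698659 -0.2273079   0.13      ]
[ 0.53254815 -0.22037578  0.13      ]
```

Emit:
send_rows([
  {"offset": [0.015, 0.001, 0], "twist": 0, "fingers": 0.03},
  {"offset": [0.03, 0.002, 0], "twist": 0, "fingers": 0.03},
  {"offset": [0.045, 0.0025, 0], "twist": 0, "fingers": 0.03},
  {"offset": [0.0565, 0.0025, 0.005], "twist": 0, "fingers": 0.03},
  {"offset": [0.0565, 0.0025, 0.015], "twist": 0, "fingers": 0.03},
  {"offset": [0.0565, 0.0025, 0.02], "twist": 0, "fingers": 0.03},
  {"offset": [0.0565, 0.0025, 0.02], "twist": 0, "fingers": 0.03},
  {"offset": [0.0565, 0.0025, 0.02], "twist": 0, "fingers": 0.03},
])

```text
t: 8.77
tool_pos: [0.517, -0.2275, 0.2174]
eef_rot: [0.806, -0.592, -0.001, 0.0]
ft_force: [0.2, 0.4, 0.0]
opening: 0.0444
```

```bash
python3 look.py 6; python3 - <<'E'
from h import *
a,d=robot.read_camera("scene");np.save("pics/scene6c.npy",a);b,d=robot.read_camera("side");np.save("pics/side6c.npy",b)
cv2.imwrite("pics/z6.png",np.hstack([cv2.resize(a[165:255,140:215,::-1],(390,468)),cv2.resize(b[210:300,245:320,::-1],(390,468))]))
E
```

```text
8.7667 [ 0.517  -0.2275  0.2174] J1,J6 [-0.415 -2.288] yawx -72.66 F [0.25 0.36 0.  ] open 0.0444
```

View pics/z6.png

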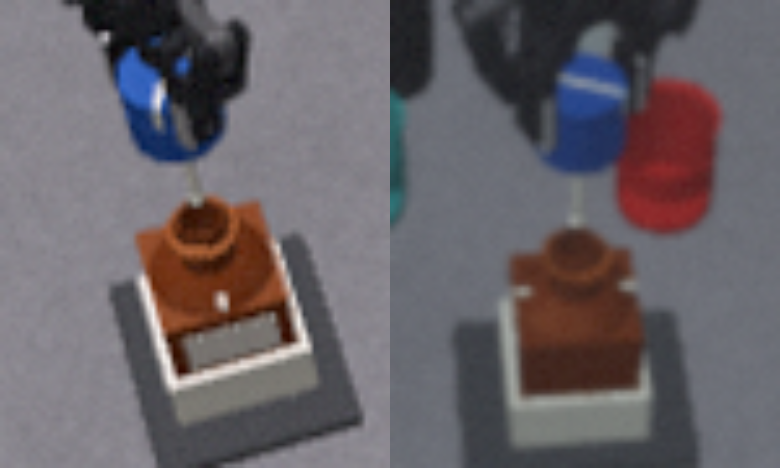

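View pics/w6.png

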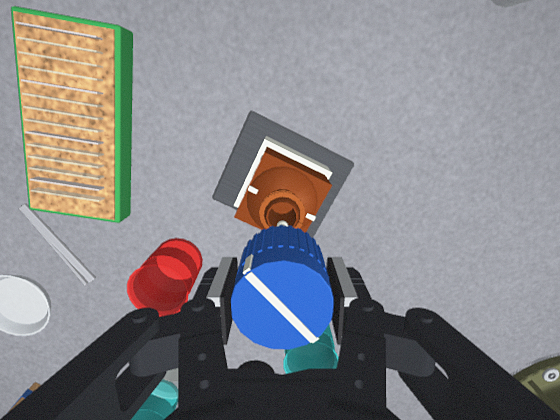

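The scene tile shows the tip at (196,203) above the mouth at (203,226). The side tile shows the tip at (575-390,222) over the mouth at (577-390,250).

```bash
python3 - <<'E'
from h import *
f=lambda x,y,o:(o[0]+x/5.2,o[1]+y/5.2)
T=np.load("pics/w6T.npy")
for n,o,t,m in[("scene",(140,165),(196,203),(204,224)),("side",(245,210),(185,223),(187,248))]:
    a=onz(n,*f(*t,o),.1414,T);b=onz(n,*f(*m,o),.13,T);print(n,a.round(4),b.round(4),"mouth-tip tool",(T[:3,:3].T@(b-a)).round(4))
E
```

```text
scene [ 0.5197 -0.2262  0.1414] [ 0.5251 -0.2259  0.13  ] mouth-tip tool [ 0.0014 -0.0052  0.0114]
side [ 0.5177 -0.2238  0.1414] [ 0.5171 -0.2311  0.13  ] mouth-tip tool [0.0068 0.0027 0.0114]
```

```bash
python3 - <<'E'
from h import *
a=np.load("pics/w5.npy");cv2.imwrite("pics/z5b.png",cv2.resize(a[110:170,250:322,::-1],None,fx=10,fy=10,interpolation=cv2.INTER_CUBIC))
a=np.load("pics/w6.npy");cv2.imwrite("pics/z6b.png",cv2.resize(a[180:240,250:322,::-1],None,fx=10,fy=10,interpolation=cv2.INTER_CUBIC))
E
```

```text
(no output)
```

View pics/z5b.png

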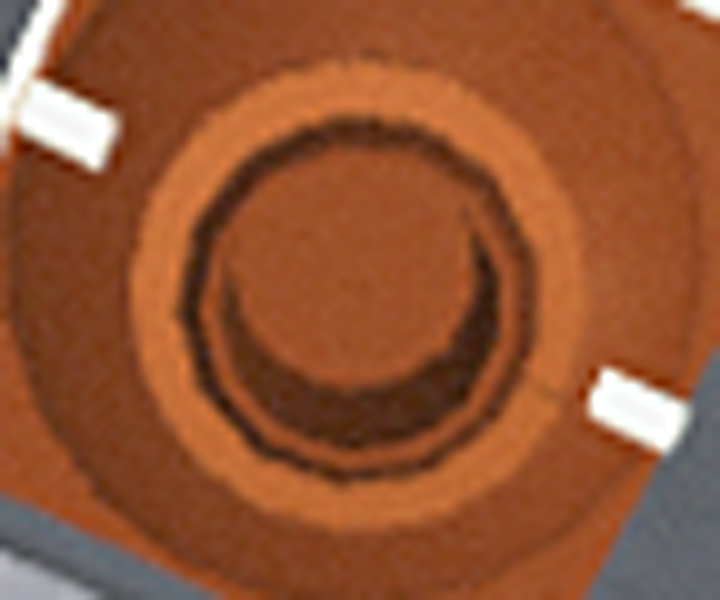

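View pics/z6b.png

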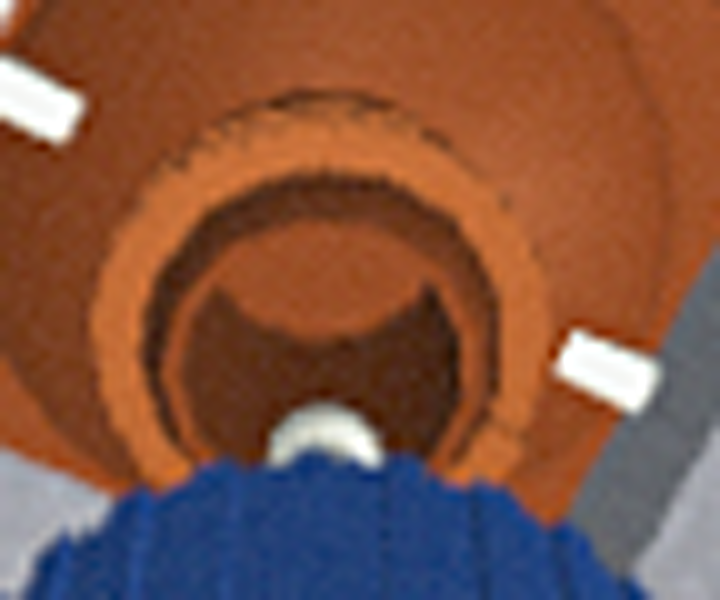

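```bash
python3 - <<'E'
from h import *
T=np.load("pics/w6T.npy")
t=lambda u,v,z:(T[:3,:3].T@(onz("wrist",u,v,z,T)-T[:3,3])).round(4)
print("ball",t(282.6,226.1,.1454),"ball top edge",t(282.6,220.3,.1454))
print("lip far edge",t(282.6,180+21.8,.13),"left",t(250+16.5,180+37,.13),"right",t(250+48.8,180+37,.13), "ring far", t(282.6,180+10,.122))
T=np.load("pics/w5T.npy");print("w5 lip",t(286.1,140.4,.13),T[:3,3])
E
```

```text
ball [-0.0032 -0.0003  0.072 ] ball top edge [ 0.0013 -0.0003  0.0719]
lip far edge [ 0.0107 -0.0003  0.0873] left [-0.0016 -0.0128  0.0873] right [-0.0016  0.0123  0.0874] ring far [ 0.0179 -0.0003  0.0953]
w5 lip [0.0546 0.0024 0.1078] [ 0.50302466 -0.17313631  0.23783979]
```

Emit:
send_rows([
  {"offset": [0.0005, 0, 0.015], "twist": 0, "fingers": 0.03},
  {"offset": [0.0005, 0, 0.03], "twist": 0, "fingers": 0.03},
  {"offset": [0.0005, 0, 0.045], "twist": 0, "fingers": 0.03},
  {"offset": [0.0005, 0, 0.058], "twist": 0, "fingers": 0.03},
  {"offset": [0.0005, 0, 0.066], "twist": 0, "fingers": 0.03},
  {"offset": [0.0005, 0, 0.07], "twist": 0, "fingers": 0.03},
  {"offset": [0.0005, 0, 0.072], "twist": 0, "fingers": 0.03},
  {"offset": [0.0005, 0, 0.072], "twist": 0, "fingers": 0.03},
  {"offset": [0.0005, 0, 0.072], "twist": 0, "fingers": 0.03},
  {"offset": [0.0005, 0, 0.072], "twist": 0, "fingers": 0.03},
])

```text
t: 9.75
tool_pos: [0.5184, -0.2287, 0.1472]
eef_rot: [0.806, -0.593, 0.001, -0.0]
ft_force: [-0.1, 0.8, 0.2]
opening: 0.0444
```

```bash
python3 look.py 7; python3 - <<'E'
from h import *
a,d=robot.read_camera("scene");np.save("pics/scene7c.npy",a);b,d=robot.read_camera("side");np.save("pics/side7c.npy",b)
cv2.imwrite("pics/z7.png",np.hstack([cv2.resize(a[165:255,140:215,::-1],(390,468)),cv2.resize(b[210:300,245:320,::-1],(390,468))]))
E
```

```text
9.75 [ 0.5184 -0.2287  0.1472] J1,J6 [-0.415 -2.289] yawx -72.67 F [-0.15  0.76  0.2 ] open 0.0444
```

View pics/z7.png

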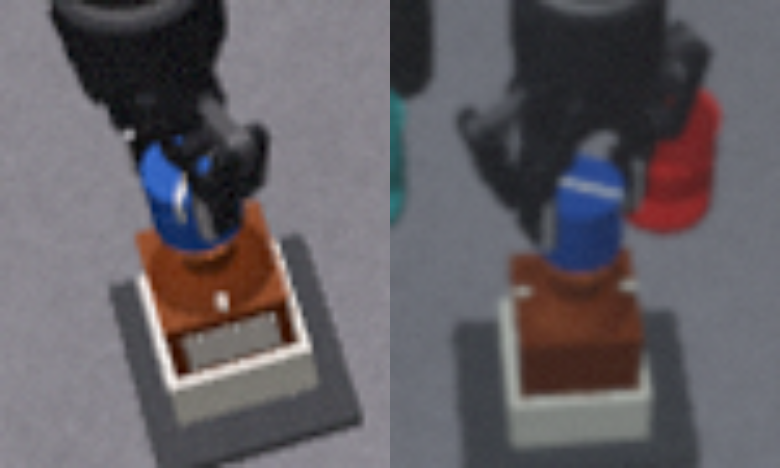

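Emit:
send_rows([
  {"offset": [0, 0, 0.001], "twist": 0, "fingers": 0.03},
  {"offset": [0, 0, 0.002], "twist": 0, "fingers": 0.03},
  {"offset": [0, 0, 0.003], "twist": 0, "fingers": 0.03},
  {"offset": [0, 0, 0.004], "twist": 0, "fingers": 0.03},
  {"offset": [0, 0, 0.005], "twist": 0, "fingers": 0.03},
  {"offset": [0, 0, 0.006], "twist": 0, "fingers": 0.03},
  {"offset": [0, 0, 0.006], "twist": 0, "fingers": 0.03},
  {"offset": [0, 0, 0.006], "twist": 0, "fingers": 0.03},
])

```text
t: 10.57
tool_pos: [0.5178, -0.2285, 0.1402]
eef_rot: [0.806, -0.593, -0.0, 0.0]
ft_force: [-0.9, -0.6, -0.8]
opening: 0.0444
```

Emit:
send_rows([
  {"offset": [0, 0, 0.0005], "twist": 0, "fingers": 0.03},
  {"offset": [0, 0, 0.001], "twist": 0, "fingers": 0.03},
  {"offset": [0, 0, 0.001], "twist": 0, "fingers": 0.03},
  {"offset": [0, 0, 0.001], "twist": 0, "fingers": 0.03},
])

```text
t: 10.9
tool_pos: [0.5179, -0.2285, 0.1393]
eef_rot: [0.806, -0.593, 0.0, -0.0]
ft_force: [0.4, 0.2, -0.6]
opening: 0.0442
```

Emit:
send_rows([
  {"offset": [0, 0, 0.0003], "twist": 0, "fingers": 0.03},
  {"offset": [0, 0, 0.0006], "twist": 0, "fingers": 0.03},
  {"offset": [0, 0, 0.0006], "twist": 0, "fingers": 0.03},
  {"offset": [0, 0, 0.0006], "twist": 0, "fingers": 0.03},
])

```text
t: 11.23
tool_pos: [0.518, -0.2285, 0.1388]
eef_rot: [0.806, -0.593, 0.0, -0.0]
ft_force: [-0.1, 0.6, 0.4]
opening: 0.0443
```

Emit:
send_rows([
  {"offset": [0, 0, 0.0003], "twist": 0, "fingers": 0.03},
  {"offset": [0, 0, 0.0005], "twist": 0, "fingers": 0.03},
  {"offset": [0, 0, 0.0005], "twist": 0, "fingers": 0.03},
  {"offset": [0, 0, 0.0005], "twist": 0, "fingers": 0.03},
])

```text
t: 11.57
tool_pos: [0.518, -0.2286, 0.1386]
eef_rot: [0.806, -0.593, 0.0, -0.0]
ft_force: [-1.7, 0.8, 5.7]
opening: 0.0443
```

Emit:
send_rows([
  {"offset": [0, 0, -0.0001], "twist": -0.05, "fingers": 0.03},
  {"offset": [0, 0, -0.0002], "twist": -0.1, "fingers": 0.03},
  {"offset": [0, 0, -0.0003], "twist": -0.15, "fingers": 0.03},
  {"offset": [0, 0, -0.0004], "twist": -0.2, "fingers": 0.03},
  {"offset": [0, 0, -0.0004], "twist": -0.24, "fingers": 0.03},
  {"offset": [0, 0, -0.0004], "twist": -0.24, "fingers": 0.03},
  {"offset": [0, 0, -0.0004], "twist": -0.24, "fingers": 0.03},
])

```text
t: 12.15
tool_pos: [0.5184, -0.2287, 0.1388]
eef_rot: [0.87, -0.492, 0.0, -0.0]
ft_force: [0.5, -0.8, 3.8]
opening: 0.0441
```

```bash
python3 look.py 8;python3 - <<'E'
from h import *
a=np.load("pics/w8.npy");cv2.imwrite("pics/z8.png",cv2.resize(a[180:380,180:400,::-1],None,fx=3,fy=3))
T=np.load("pics/w8T.npy");r,g,b=[a[...,i].astype(int) for i in range(3)]
m=((b>r+60)&(b>150)).astype(np.uint8);m[:230]=0
k=cv2.morphologyEx(m,cv2.MORPH_CLOSE,np.ones((15,15)))
zt=T[2,3]+.026
w=((r>170)&(g>170)&(cv2.erode(k,np.ones((5,5)))>0)).astype(np.uint8)
ys,xs=np.nonzero(w);l=cv2.fitLine(np.c_[xs,ys].astype(np.float32),2,0,.01,.01).ravel();print(l,len(xs))
P=onz("wrist",l[2]-30*l[0],l[3]-30*l[1],zt,T);Q=onz("wrist",l[2]+30*l[0],l[3]+30*l[1],zt,T)
print("stripe world",np.degrees(np.arctan2(*(Q-P)[1::-1]))-180)
E
```

```text
12.15 [ 0.5184 -0.2287  0.1388] J1,J6 [-0.415 -2.528] yawx -58.98 F [ 0.46 -0.81  3.81] open 0.0441
[  0.6563527   0.7544542 276.50125   305.1177   ] 790
stripe world -22.493574904754468
```

View pics/z8.png

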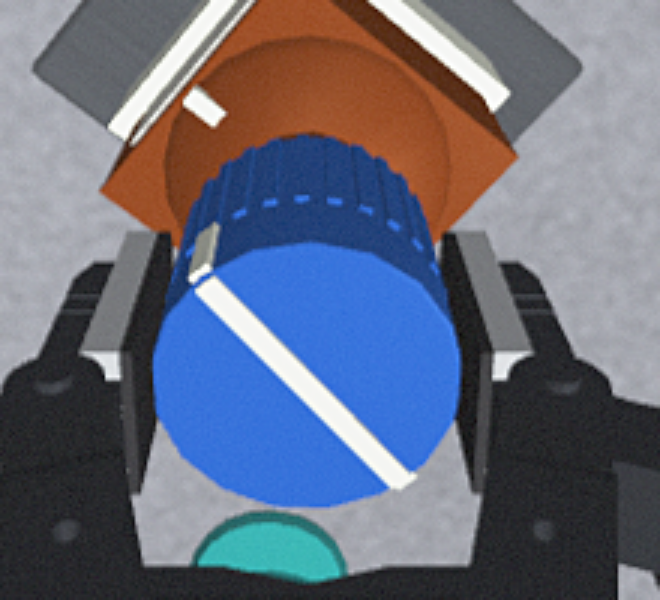

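Emit:
send_rows([
  {"offset": [0, 0, -0.0001], "twist": 0, "fingers": 0.03},
  {"offset": [0, 0, -0.0001], "twist": 0, "fingers": 0.03},
  {"offset": [0, 0, -0.0003], "twist": -0.04, "fingers": 0.03},
  {"offset": [0, 0, -0.0004], "twist": -0.08, "fingers": 0.03},
  {"offset": [0, 0, -0.0005], "twist": -0.12, "fingers": 0.03},
  {"offset": [0, 0, -0.0006], "twist": -0.16, "fingers": 0.03},
  {"offset": [0, 0, -0.0006], "twist": -0.16, "fingers": 0.03},
  {"offset": [0, 0, -0.0006], "twist": -0.16, "fingers": 0.03},
], newtons=100)

```text
t: 12.87
tool_pos: [0.5178, -0.2286, 0.139]
eef_rot: [0.907, -0.421, -0.0, 0.0]
ft_force: [0.1, -0.6, 1.4]
opening: 0.0435
```

```bash
cat > st.py <<'E'
from look import *
a,d,T=look(sys.argv[1])
r,g,b=[a[...,i].astype(int) for i in range(3)]
m=((b>r+60)&(b>150)).astype(np.uint8);m[:230]=0
k=cv2.morphologyEx(m,cv2.MORPH_CLOSE,np.ones((15,15)))
zt=T[2,3]+.026
w=((r>170)&(g>170)&(cv2.erode(k,np.ones((5,5)))>0)).astype(np.uint8)
ys,xs=np.nonzero(w);l=cv2.fitLine(np.c_[xs,ys].astype(np.float32),2,0,.01,.01).ravel()
P=onz("wrist",l[2]-30*l[0],l[3]-30*l[1],zt,T);Q=onz("wrist",l[2]+30*l[0],l[3]+30*l[1],zt,T)
print("stripe world",np.degrees(np.arctan2(*(Q-P)[1::-1])),"rel", (np.degrees(np.arctan2(*(Q-P)[1::-1]))-np.degrees(np.arctan2(T[1,0],T[0,0])))%180)
p=cloud("wrist",d,T);t=p[285:325,250:320].reshape(-1,3);print("cap top z (depth)",np.median(t[:,2]))
E
python3 st.py 9
```

```text
12.8667 [ 0.5178 -0.2286  0.139 ] J1,J6 [-0.416 -2.687] yawx -49.83 F [ 0.11 -0.57  1.39] open 0.0435
stripe world 169.27542182255866 rel 39.10968726264139
cap top z (depth) 0.16431754016057404
```

Emit:
send_rows([
  {"offset": [0, 0, 0.0002], "twist": 0, "fingers": 0.03},
  {"offset": [0, 0, 0.0003], "twist": 0, "fingers": 0.03},
  {"offset": [0, 0, 0.0003], "twist": 0, "fingers": 0.03},
  {"offset": [0, 0, 0.0003], "twist": 0, "fingers": 0.03},
])

```text
t: 13.25
tool_pos: [0.5178, -0.2285, 0.1389]
eef_rot: [0.907, -0.421, -0.0, 0.0]
ft_force: [-0.0, -1.9, 2.0]
opening: 0.0432
```

Emit:
send_rows([
  {"offset": [0, 0, 0.0002], "twist": 0, "fingers": 0.03},
  {"offset": [0, 0, 0.0004], "twist": 0, "fingers": 0.03},
  {"offset": [0, 0, 0.0004], "twist": 0, "fingers": 0.03},
  {"offset": [0, 0, 0.0004], "twist": 0, "fingers": 0.03},
])

```text
t: 13.58
tool_pos: [0.5179, -0.2286, 0.1386]
eef_rot: [0.907, -0.421, 0.0, 0.0]
ft_force: [0.5, -0.8, 3.2]
opening: 0.0435
```

```bash
python3 st.py 10
```

```text
13.5833 [ 0.5179 -0.2286  0.1386] J1,J6 [-0.416 -2.689] yawx -49.76 F [ 0.49 -0.81  3.25] open 0.0435
stripe world 169.20206189561247 rel 38.95923392399291
cap top z (depth) 0.16399513610046282
```

```bash
python3 - <<'E'
from h import *
for i in [3,4,5,6,7,8,9,10]:
    T=np.load(f"pics/w{i}T.npy");d=np.load(f"pics/w{i}d.npy");p=cloud("wrist",d,T);q=p[285:325,250:320].reshape(-1,3);q=q[q[:,2]>0]
    A=np.c_[q[:,:2]-q[:,:2].mean(0),np.ones(len(q))];n,*_=np.linalg.lstsq(A,q[:,2],rcond=None)
    print(i,T[2,3].round(4),(np.median(q[:,2])-T[2,3]).round(5),"tilt",n[:2].round(3), "tooltilt",T[:2,2].round(4))
E
```

```text
3 0.0961 0.02568 tilt [ 0.146 -0.449] tooltilt [0.0008 0.0004]
4 0.2305 0.02562 tilt [ 0.157 -0.489] tooltilt [-0.0004  0.0005]
5 0.2378 0.02564 tilt [ 0.192 -0.591] tooltilt [-0.0004  0.0006]
6 0.2174 0.02565 tilt [ 0.2   -0.619] tooltilt [-0.0018  0.001 ]
7 0.1472 0.02563 tilt [ 0.132 -0.405] tooltilt [ 0.0012 -0.0005]
8 0.1388 0.02568 tilt [ 0.324 -0.531] tooltilt [ 0.0009 -0.0004]
9 0.139 0.02536 tilt [ 0.424 -0.495] tooltilt [-0.0003 -0.0001]
10 0.1386 0.02539 tilt [ 0.245 -0.285] tooltilt [ 0.0001 -0.0002]
```

Emit:
send_rows([
  {"offset": [0, 0, 0], "twist": -0.05, "fingers": 0.03},
  {"offset": [0, 0, 0], "twist": -0.1, "fingers": 0.03},
  {"offset": [0, 0, 0], "twist": -0.15, "fingers": 0.03},
  {"offset": [0, 0, 0], "twist": -0.2, "fingers": 0.03},
  {"offset": [0, 0, 0], "twist": -0.2, "fingers": 0.03},
  {"offset": [0, 0, 0], "twist": -0.2, "fingers": 0.03},
])

```text
t: 14.13
tool_pos: [0.5177, -0.228, 0.138]
eef_rot: [0.944, -0.329, -0.0, -0.0]
ft_force: [0.8, 0.1, -1.3]
opening: 0.043
```

```bash
python3 st.py 11
```

```text
14.1333 [ 0.5177 -0.228   0.138 ] J1,J6 [-0.415 -2.887] yawx -38.37 F [ 0.77  0.08 -1.32] open 0.043
stripe world -177.87696259776433 rel 40.489776155655335
cap top z (depth) 0.16334428701329184
```

Emit:
send_rows([
  {"offset": [0, 0, 0.0003], "twist": -0.04, "fingers": 0.03},
  {"offset": [0, 0, 0.0007], "twist": -0.08, "fingers": 0.03},
  {"offset": [0, 0, 0.0011], "twist": -0.08, "fingers": 0.03},
  {"offset": [0, 0, 0.0015], "twist": -0.08, "fingers": 0.03},
  {"offset": [0, 0, 0.0019], "twist": -0.08, "fingers": 0.03},
  {"offset": [0, 0, 0.0022], "twist": -0.08, "fingers": 0.03},
  {"offset": [0, 0, 0.0022], "twist": -0.08, "fingers": 0.03},
  {"offset": [0, 0, 0.0022], "twist": -0.08, "fingers": 0.03},
])

```text
t: 14.85
tool_pos: [0.518, -0.2283, 0.1363]
eef_rot: [0.957, -0.29, 0.0, -0.0]
ft_force: [1.9, 1.8, -0.6]
opening: 0.0427
```

Emit:
send_rows([
  {"offset": [0, 0, 0.0003], "twist": 0, "fingers": 0.03},
  {"offset": [0, 0, 0.0005], "twist": 0, "fingers": 0.03},
  {"offset": [0, 0, 0.0005], "twist": 0, "fingers": 0.03},
  {"offset": [0, 0, 0.0005], "twist": 0, "fingers": 0.03},
])

```text
t: 15.18
tool_pos: [0.518, -0.2284, 0.1359]
eef_rot: [0.957, -0.29, 0.0, -0.0]
ft_force: [1.1, 1.7, 0.5]
opening: 0.043
```

Emit:
send_rows([
  {"offset": [0, 0, 0.0003], "twist": 0, "fingers": 0.03},
  {"offset": [0, 0, 0.0006], "twist": 0, "fingers": 0.03},
  {"offset": [0, 0, 0.0006], "twist": 0, "fingers": 0.03},
  {"offset": [0, 0, 0.0006], "twist": 0, "fingers": 0.03},
])

```text
t: 15.52
tool_pos: [0.5182, -0.2285, 0.1356]
eef_rot: [0.957, -0.29, 0.0, -0.0]
ft_force: [0.9, 2.2, 3.7]
opening: 0.0431
```

```bash
python3 st.py 12
```

```text
15.5167 [ 0.5182 -0.2285  0.1356] J1,J6 [-0.415 -2.969] yawx -33.71 F [0.95 2.2  3.66] open 0.0431
stripe world -173.37243948786465 rel 40.33901008188394
cap top z (depth) 0.16097515693511433
```

Emit:
send_rows([
  {"offset": [0, 0.0002, 0.0002], "twist": 0.1, "fingers": 0.03},
  {"offset": [0, 0.0003, 0.0004], "twist": 0.2, "fingers": 0.03},
  {"offset": [-0.0001, 0.0004, 0.0005], "twist": 0.3, "fingers": 0.03},
  {"offset": [-0.0001, 0.0006, 0.0006], "twist": 0.4, "fingers": 0.03},
  {"offset": [-0.0002, 0.0007, 0.0008], "twist": 0.5, "fingers": 0.03},
  {"offset": [-0.0003, 0.0008, 0.0009], "twist": 0.6, "fingers": 0.03},
  {"offset": [-0.0004, 0.001, 0.001], "twist": 0.7, "fingers": 0.03},
  {"offset": [-0.0004, 0.001, 0.001], "twist": 0.7, "fingers": 0.03},
  {"offset": [-0.0004, 0.001, 0.001], "twist": 0.7, "fingers": 0.03},
])

```text
t: 16.32
tool_pos: [0.5166, -0.2299, 0.1346]
eef_rot: [0.799, -0.601, 0.0, 0.001]
ft_force: [-1.0, -0.2, 5.4]
opening: 0.0431
```

```bash
python3 st.py 13; python3 -c "
from h import *
s=robot.get_state();print(s['ft_torque'])"
```

```text
16.3167 [ 0.5166 -0.2299  0.1346] J1,J6 [-0.418 -2.27 ] yawx -73.87 F [-0.97 -0.24  5.37] open 0.0431
stripe world 144.65472865235793 rel 38.52691597173401
cap top z (depth) 0.15994209032796802
[ 0.10153511  0.10605567 -0.02369833]
```

View pics/w13.png

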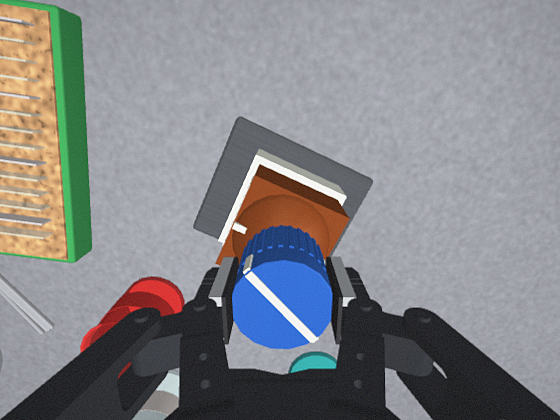

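Emit:
send_rows([
  {"offset": [0, 0.0001, 0.0001], "twist": 0.1, "fingers": 0.03},
  {"offset": [0, 0.0003, 0.0003], "twist": 0.2, "fingers": 0.03},
  {"offset": [-0.0001, 0.0004, 0.0004], "twist": 0.3, "fingers": 0.03},
  {"offset": [-0.0001, 0.0006, 0.0006], "twist": 0.4, "fingers": 0.03},
  {"offset": [-0.0002, 0.0007, 0.0007], "twist": 0.5, "fingers": 0.03},
  {"offset": [-0.0003, 0.0008, 0.0009], "twist": 0.6, "fingers": 0.03},
  {"offset": [-0.0004, 0.001, 0.001], "twist": 0.7, "fingers": 0.03},
  {"offset": [-0.0005, 0.0011, 0.0011], "twist": 0.8, "fingers": 0.03},
  {"offset": [-0.0006, 0.0012, 0.0013], "twist": 0.9, "fingers": 0.03},
  {"offset": [-0.0007, 0.0013, 0.0014], "twist": 1.0, "fingers": 0.03},
  {"offset": [-0.0008, 0.0013, 0.0016], "twist": 1.1, "fingers": 0.03},
  {"offset": [-0.001, 0.0014, 0.0017], "twist": 1.2, "fingers": 0.03},
  {"offset": [-0.0011, 0.0014, 0.0019], "twist": 1.3, "fingers": 0.03},
  {"offset": [-0.0012, 0.0015, 0.002], "twist": 1.4, "fingers": 0.03},
  {"offset": [-0.0014, 0.0015, 0.0021], "twist": 1.5, "fingers": 0.03},
  {"offset": [-0.0014, 0.0015, 0.0021], "twist": 1.5, "fingers": 0.03},
])

```text
t: 17.7
tool_pos: [0.514, -0.2279, 0.1324]
eef_rot: [-0.173, 0.985, 0.0, -0.001]
ft_force: [-3.4, 3.5, 8.6]
opening: 0.0428
```

```bash
python3 st.py 14; python3 -c "
from h import *
s=robot.get_state();print(s['ft_torque'])"
```

```text
17.7 [ 0.514  -0.2279  0.1324] J1,J6 [-0.417 -0.766] yawx -160.02 F [-3.38  3.46  8.58] open 0.0428
stripe world 58.605725270066685 rel 38.625476557192826
cap top z (depth) 0.15780450316463707
[ 0.74527342  0.6452053  -0.08632654]
```

View pics/w14.png

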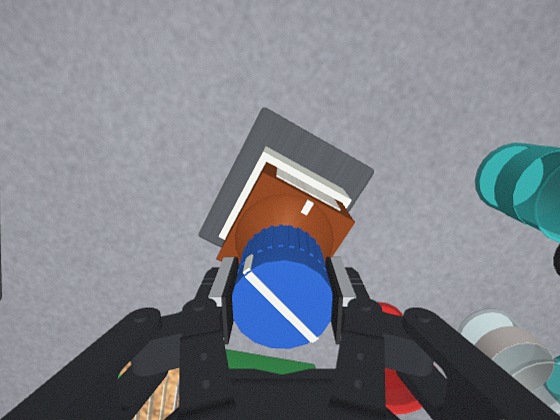

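Emit:
send_rows([
  {"offset": [0.0003, 0.0005, 0], "twist": 0.1, "fingers": 0.03},
  {"offset": [0.0003, 0.0008, 0.0001], "twist": 0.2, "fingers": 0.03},
  {"offset": [0.0002, 0.001, 0.0003], "twist": 0.3, "fingers": 0.03},
  {"offset": [0.0001, 0.0013, 0.0004], "twist": 0.4, "fingers": 0.03},
  {"offset": [0, 0.0015, 0.0005], "twist": 0.5, "fingers": 0.03},
  {"offset": [-0.0001, 0.0017, 0.0007], "twist": 0.6, "fingers": 0.03},
  {"offset": [-0.0003, 0.0019, 0.0008], "twist": 0.7, "fingers": 0.03},
  {"offset": [-0.0005, 0.0021, 0.001], "twist": 0.8, "fingers": 0.03},
  {"offset": [-0.0006, 0.0023, 0.0011], "twist": 0.9, "fingers": 0.03},
  {"offset": [-0.0009, 0.0024, 0.0013], "twist": 1.0, "fingers": 0.03},
  {"offset": [-0.0011, 0.0025, 0.0014], "twist": 1.1, "fingers": 0.03},
  {"offset": [-0.0013, 0.0026, 0.0015], "twist": 1.2, "fingers": 0.03},
  {"offset": [-0.0013, 0.0026, 0.0015], "twist": 1.2, "fingers": 0.03},
  {"offset": [-0.0013, 0.0026, 0.0015], "twist": 1.2, "fingers": 0.03},
])

```text
t: 18.92
tool_pos: [0.5144, -0.2246, 0.1307]
eef_rot: [0.411, 0.912, 0.0, -0.001]
ft_force: [-2.4, 5.0, 8.4]
opening: 0.043
```

```bash
python3 st.py 15; python3 -c "
from h import *
s=robot.get_state();print(s['ft_torque'])"
```

```text
18.9167 [ 0.5144 -0.2246  0.1307] J1,J6 [-0.412  0.435] yawx 131.46 F [-2.37  4.97  8.42] open 0.043
stripe world -8.501952727808595 rel 40.04280664867915
cap top z (depth) 0.15616456973967519
[ 0.99111282  0.49065427 -0.17066762]
```

Emit:
send_rows([
  {"offset": [0.0003, 0.0003, 0], "twist": 0.1, "fingers": 0.03},
  {"offset": [0.0003, 0.0006, 0.0002], "twist": 0.2, "fingers": 0.03},
  {"offset": [0.0003, 0.0008, 0.0003], "twist": 0.3, "fingers": 0.03},
  {"offset": [0.0002, 0.001, 0.0005], "twist": 0.4, "fingers": 0.03},
  {"offset": [0.0001, 0.0013, 0.0006], "twist": 0.5, "fingers": 0.03},
  {"offset": [0, 0.0015, 0.0007], "twist": 0.6, "fingers": 0.03},
  {"offset": [-0.0002, 0.0017, 0.0009], "twist": 0.7, "fingers": 0.03},
  {"offset": [-0.0004, 0.0019, 0.001], "twist": 0.8, "fingers": 0.03},
  {"offset": [-0.0006, 0.0021, 0.0011], "twist": 0.9, "fingers": 0.03},
  {"offset": [-0.0008, 0.0022, 0.0012], "twist": 1.0, "fingers": 0.03},
  {"offset": [-0.001, 0.0023, 0.0014], "twist": 1.1, "fingers": 0.03},
  {"offset": [-0.0012, 0.0024, 0.0015], "twist": 1.2, "fingers": 0.03},
  {"offset": [-0.0014, 0.0025, 0.0017], "twist": 1.3, "fingers": 0.03},
  {"offset": [-0.0014, 0.0025, 0.0017], "twist": 1.3, "fingers": 0.03},
  {"offset": [-0.0014, 0.0025, 0.0017], "twist": 1.3, "fingers": 0.03},
])

```text
t: 20.22
tool_pos: [0.5177, -0.2241, 0.1289]
eef_rot: [0.879, 0.477, -0.0, -0.001]
ft_force: [-1.2, 4.7, 5.7]
opening: 0.0434
```

```bash
python3 st.py 16; python3 -c "
from h import *
s=robot.get_state();print(s['ft_torque'])"
```

```text
20.2167 [ 0.5177 -0.2241  0.1289] J1,J6 [-0.409  1.738] yawx 56.98 F [-1.21  4.71  5.73] open 0.0434
stripe world -82.55892111764695 rel 40.461231275943504
cap top z (depth) 0.15430296863046966
[ 0.9050118   0.07376616 -0.09829766]
```

Emit:
send_rows([
  {"offset": [0.0002, 0.0001, 0.0001], "twist": 0.1, "fingers": 0.03},
  {"offset": [0.0002, 0.0004, 0.0003], "twist": 0.2, "fingers": 0.03},
  {"offset": [0.0001, 0.0006, 0.0004], "twist": 0.3, "fingers": 0.03},
  {"offset": [0, 0.0008, 0.0006], "twist": 0.4, "fingers": 0.03},
  {"offset": [-0.0001, 0.001, 0.0007], "twist": 0.5, "fingers": 0.03},
  {"offset": [-0.0002, 0.0012, 0.0008], "twist": 0.6, "fingers": 0.03},
  {"offset": [-0.0004, 0.0014, 0.001], "twist": 0.7, "fingers": 0.03},
  {"offset": [-0.0006, 0.0016, 0.0011], "twist": 0.8, "fingers": 0.03},
  {"offset": [-0.0007, 0.0018, 0.0012], "twist": 0.9, "fingers": 0.03},
  {"offset": [-0.0009, 0.0019, 0.0014], "twist": 1.0, "fingers": 0.03},
  {"offset": [-0.0012, 0.002, 0.0015], "twist": 1.1, "fingers": 0.03},
  {"offset": [-0.0014, 0.0021, 0.0016], "twist": 1.2, "fingers": 0.03},
  {"offset": [-0.0014, 0.0021, 0.0016], "twist": 1.2, "fingers": 0.03},
  {"offset": [-0.0014, 0.0021, 0.0016], "twist": 1.2, "fingers": 0.03},
  {"offset": [-0.0014, 0.0021, 0.0016], "twist": 1.2, "fingers": 0.03},
  {"offset": [-0.0014, 0.0021, 0.0016], "twist": 1.2, "fingers": 0.03},
])

```text
t: 21.6
tool_pos: [0.5189, -0.2271, 0.1271]
eef_rot: [0.995, -0.102, -0.0, 0.0]
ft_force: [-0.9, 1.2, 3.5]
opening: 0.043
```

```bash
python3 st.py 17; python3 - <<'E'
from h import *
s=robot.get_state();print(s['ft_torque'],s["joint_velocities"].round(3))
a,d=robot.read_camera("scene");b,d=robot.read_camera("side")
cv2.imwrite("pics/z17.png",np.hstack([cv2.resize(a[140:280,120:290,::-1],(390,321)),cv2.resize(b[160:300,220:345,::-1],(390,436))[:321]*1]) )
cv2.imwrite("pics/side17.png",b[...,::-1]);cv2.imwrite("pics/scene17.png",a[...,::-1])
E
```

```text
21.6 [ 0.5189 -0.2271  0.1271] J1,J6 [-0.412  2.933] yawx -11.67 F [-0.87  1.21  3.51] open 0.043
stripe world -151.37594895389898 rel 40.291954887482916
cap top z (depth) 0.15255937015315968
[ 0.41376463  0.10404113 -0.04325221] [-0.     0.001  0.001  0.001 -0.001  0.007]
```

View pics/scene17.png

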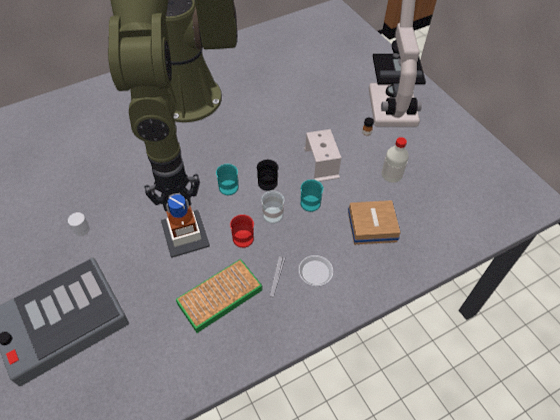

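View pics/side17.png

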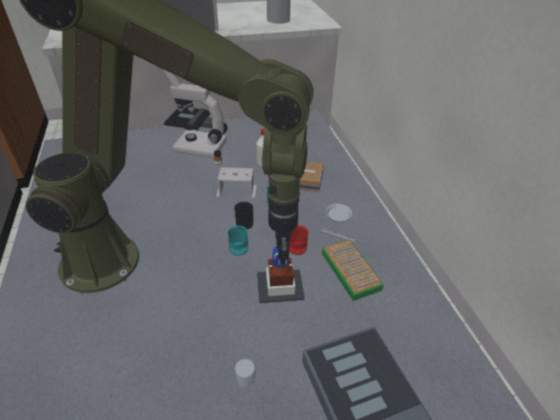

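View pics/w17.png

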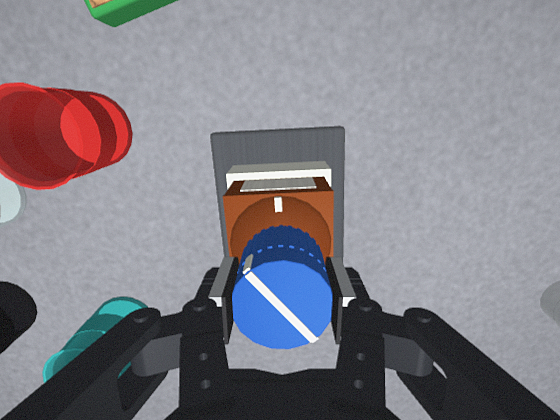

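```bash
python3 -c "
from bench import robot
print(robot.hand_in())"
```

```text
the job is handed in; nothing more can be done
None
```

I handed the job in at about 21.7 s of the 72 s, with the cap gripped and square on the bottle's neck, about 0.9 of a turn past the drop. `hand_in()` gave no verdict.

**What I did**
- **Pick-up:** I gripped the cap by its head and lifted it clear of the rest.
- **Dip:** The rod tip reached about 44 mm above the bench, roughly 3 cm below the clear beaker's rim. I then drew it out.
- **Setting on:** I set the cap on the bottle's thread with the stripe about 24° short of the pips. It made contact with about 6 N on the wrist.
- **Turning back:** I turned the cap anticlockwise to about 15° past the pips. The contact force vanished at about 10° past. I then lowered it onto the next thread, with the skirt edge at about 119.3 mm.
- **Turning forward:** I turned it clockwise about 338° (about 323° past the pip line).

**Last checks**
- **Height:** The skirt edge is about 110.8 mm above the bench, 19 mm below the lip. The allowed range is 106.5 to 112.9 mm, and the height tracked the 9 mm/turn pitch all the way.
- **Hold:** The arm was at rest and the tool vertical, with the grip set to 100 N. Wrist forces were small: about 1 N sideways and 3.5 N vertically.
- **Surroundings:** The final pictures show the beaker upright and nothing else visibly moved.

**What disagreed**
- **Grip slip:** The cap slipped about 3° in the fingers at first, so I raised the grip from 50 to 100 N.
- **Off-centre cap:** It sat about 2 mm off the tool axis, so I corrected for that during the turn. Side forces stayed at about 6 N or less.
- **Bottle position:** The scene and side cameras put the mouth up to 9 mm from where the wrist camera did. I used the wrist view, and the contact confirmed it.
- **Step 3 margin:** While the cap rested on the crest its height read only about 0.3 to 0.5 mm above the lower limit. That is the check I am least sure of.

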